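# Slide a glue-up workboard over the step onto the flat plate and wedge it home

## Task

The two ukulele top halves on the plywood workboard are freshly glued, with two brass weights standing loose along the seam. Slide the workboard from the bench up over the edge of the aluminium flat plate, without catching, tipping or carrying it, and on into the corner, gently home against the wooden end stop; then push the wooden wedge in between cleat and board until it holds the board tight against the side fence, and let go. The two weights must stay standing where they are, and nothing else on the bench may be disturbed.

Things in the scene. Friction and masses are not known exactly. Their poses are not given: they have to be found in the camera images.
- plate: Aluminium flat plate screwed to the bench, 280 (its x) x 330 (its y) x 8 mm, square edges, waxed. Origin: centre of its underside, at bench height. Its -y edge (y = -165 mm) is the step, 8 mm high, that the board must climb. On its near strip a fixed hardwood cleat, 20 x 100 x 14 mm, slanting 1 in 8, narrows towards +y: from y = -30 to +70 mm it leaves 29 to 17 mm (+-2) beside the home board.
- end_stop: Dark hardwood bar 280 (x) x 20 (y) x 16 mm high screwed on the plate along its +y edge. Origin: centre of its underside, which is on the plate's top; the face the board meets is 10 mm towards -y (y = +145 mm in the plate's frame).
- side_fence: Dark hardwood bar 20 (x) x 200 (y) x 16 mm high screwed on the plate along the far (+x) edge, from the end stop back to y = -55 mm in the plate's frame, then 28 mm of lead-in bevelled away from the board. Origin: centre of its underside, on the plate's top; the face the board meets is 10 mm towards -x (x = +120 mm in the plate's frame).
- board: Plywood workboard 190 (its x) x 280 (its y) x 12 mm, about 0.55 kg, loose on the bench with its +y end towards the plate's lip. Origin: centre of its flat underside. Fixed on it: two thin wood halves with battens, a caul strip on the seam (top 24 mm up), four spool clamps at x +-66, y +-74 reaching 85 mm up, a grip at each end. Home, its origin is at x +25, y +5 mm in the plate's frame.
- wedge: Wooden wedge, 100 mm long (its y), 16 mm high, tapering 1 in 8 from 32 mm wide at -y to 19.5 mm at its +y nose, about 60 g, lying loose on the plate's near strip short of the cleat, nose towards the end stop. Origin: underside, mid-length, on its straight +x face, which goes against the board's near (-x) side; the tapered face bears on the cleat. All frames have z up.
- wedge_peg (a point): Peg standing on the wedge's wide end, to push it by: 14 (x) x 18 (y) mm, from 16 to 60 mm above the wedge's underside; this point: 45 mm up, x -12, y -30 mm in the wedge's frame. The cleat is set by hand: the wedge tightens with its origin anywhere from y -20 to +20 mm in the plate's frame, so feel for it; about 10 N along y does. It then holds by itself; tugging the peg back loosens it.
- board_lead_grip (a point): Middle of the upper part of the upright grip at the board's +y (leading) end, 45 mm above the underside and 118 mm from the board's centre. The grip is a block 28 (x) x 32 (y) mm, from 12 to 62 mm above the underside. Site axes are the board's.
- board_tail_grip (a point): The same on the identical grip at the board's -y (trailing) end, y = -118 mm.
- board_nose (a point): Middle of the bottom edge at the board's +y (leading) end.
- board_tail (a point): Middle of the bottom edge at the board's -y (trailing) end.
- board_side (a point): Middle of the bottom edge of the board's long side at its +x.
- board_spot_a (a point): Point on top of the caul where weight_a stands (y = -40 mm in the board's frame).
- board_spot_b (a point): Point on top of the caul where weight_b stands (y = +40 mm).
- weight_a: Brass weight standing loose on the caul, 24 mm diameter, 50 mm tall with a small head, about 0.16 kg. Origin: centre of its underside.
- weight_b: A second, equal brass weight standing loose on the caul nearer the leading end.
- spare_weight: A third such brass weight, standing in the near corner of the plate by the end stop; not to be disturbed. Origin: centre of underside.
- loose_spool: Wooden spool, 34 mm diameter, 24 mm high, on the bench on the near side of the board; not to be disturbed.
- spool_clamp: Spool clamp standing on the bench on the near side of the board: two wooden spools 36 mm across on a rod, 154 mm tall; not to be disturbed.
- tin: Open steel tin, 68 mm across, 45 mm high, on the bench on the near side of the plate; not to be disturbed.
- glue_bottle: White glue bottle, 54 mm across, 130 mm tall, beyond the board; not to be disturbed.
- block_plane: Small block plane, 45 x 155 mm, 55 mm high, beyond the plate; not to be disturbed.
- pin_hammer: Pin hammer, 240 mm long, lying on the near side of the plate; not to be disturbed.

How it is judged:
On the way, in this order (a step that is already met when the one before it is completed fails the run):
1. the board's leading edge is up over the lip, above the plate by 30 mm or more (y of board_nose in the frame of plate above -0.135 m and z of board_nose in the frame of plate above 0.006 m), for 0.2 s.
2. the whole board is up on the plate, level (y of board_tail in the frame of plate above -0.163 m and z of board_tail in the frame of plate above 0.006 m and angle between board's own z axis and vertical below 0.03 rad), for 0.1 s.
3. the board is home at the end stop (within 2 mm) (y of board_nose in the frame of plate above 0.143 m), for 0.2 s.
4. the wedge bears on the board with more than 3 N (contact force between wedge and board above 3 N), for 0.2 s.
At the end, for the whole second after the job is handed in: Board flat on the plate, within 2 mm of end stop and side fence, square within 0.02 rad, at rest, released; wedge flat on the plate and tight by itself, pressing on the board with over 2 N; both weights upright within 8 mm of their places on the caul (y of board_nose in the frame of plate above 0.143 m and x of board_side in the frame of plate above 0.118 m and angle between the y axis of board and the y axis of plate, either way round below 0.02 rad and z of board in the frame of plate below 0.01 m and angle between board's own z axis and vertical below 0.015 rad and linear speed of board below 0.01 m/s and distance between weight_a and board_spot_a below 0.008 m and distance between weight_b and board_spot_b below 0.008 m and angle between each of weight_a, weight_b, wedge's own z axis and vertical below 0.05 rad and contact force between wedge and board above 2 N and z of wedge in the frame of plate below 0.012 m and contact force between each of board, wedge and the fingers below 0.5 N); the robot touches nothing.
It fails at once if the board is pushed against the end stop with more than 25 N, or squeezed between wedge and side fence with more than 40 N (contact force between board and end_stop above 25 N or contact force between board and side_fence above 40 N or contact force between wedge and board above 40 N).
It fails at once if the board is tipped by more than 0.14 rad (8 degrees) (angle between board's own z axis and vertical above 0.14 rad).
It fails at once if the board is carried instead of slid (its trailing edge more than 30 mm, or its leading edge more than 50 mm, above the bench) (height (world z) of board_tail above 0.03 m or height (world z) of board_nose above 0.05 m).
It fails at once if a weight on the board tips (0.3 rad) or shifts by more than 12 mm (angle between any of weight_a, weight_b's own z axis and vertical above 0.3 rad or distance between weight_a and board_spot_a above 0.012 m or distance between weight_b and board_spot_b above 0.012 m).
It fails at once if another thing on the bench is moved by more than 15 mm (distance of any of spare_weight, loose_spool, spool_clamp, tin, glue_bottle, block_plane, pin_hammer from where it was at the start of the episode above 0.015 m).
It also fails if it takes over 72 s, if anything falls off the work surface, if the arm or the gripper's body presses on something with over 40 N, if the wrist force passes 120 N, or if a joint passes its speed limit or range.

## Robot

A 7-joint arm with a two-finger parallel gripper is mounted at the origin on the work surface. World frame = base frame: x ahead of the robot, y to its left, z up, the work surface at z = 0. Lengths are in m, angles in rad, forces in N, time in s.
With the tool pointing down it reaches from about 0.4 to 0.9 m from the base axis. Payload 5.6 kg.
Tool frame: the origin (TCP) lies between the finger pads; the fingertips stand 19 mm ahead of it and the grasp point (between the pads) is the TCP; z points along the fingers, y is the line along which they close (so a half turn about z gives the same grasp; the last joint's range is limited). The gripper opens to 92 mm and grips with 3 to 60 N. Pads are 20 mm wide; open, the fingers measure 128 mm over their backs; the gripper's body (75 mm by 189 mm) begins 69 mm behind the grasp point.
Start: joints at [-1.359, 0.468, -0.012, 1.603, 0.006, 1.071, -0.056], TCP at [0.164, 0.629, 0.234] pointing down, gripper open.
Joint ranges: [-2.53, 2.53], [-0.31, 2.02], [-1.57, 1.55], [0.28, 2.44], [-1.29, 4.43], [0.15, 1.84], [-2.92, 2.92]. Speed limits (rad/s): [2.57, 2.57, 3.14, 3.14, 3.14, 3.14, 3.14].

## Interface

Orientations are given as a unit quaternion [w, x, y, z].
In Python, from plant import * gives the robot as it stands. The module is installed in compiled form; this text tells all that it offers.
- The arm moves only by the tool arm_command, never from a script. Its arguments are lists of equal length, an entry for each row: "offset": the shift along the tool's x, y, z in units of 0.2 m (1.0 is 0.2 m), a list of three; "yaw": the turn about the tool's z in units of 180 degrees (1.0 is 180 degrees). In form: {"offset": [[tx, ty, tz], ...], "yaw": [yaw, ...]}. A call has exactly 8 rows; each row is the pose to reach, as a shift and turn from the pose commanded when the call began, along the tool's axes at that moment, turning the shorter way round; what a row does not reach only later rows make up. A row lasts 1/8 s, in which the tool goes at most 62.5 mm and 10.7 degrees, less where a joint would pass 70% of its speed; a pose out of reach is approached as far as the arm can. A call with a number of a shift or a turn outside -1 to 1 is refused whole. A call with a gripper value outside its range is refused whole. "hand" is the gripper's target within -1 to 1 (fully open at 1, half-way at 0, shut at -1), set as the call begins (left out, the last holds). The fingers move at their own pace and stop on an object; the grip force is fixed at half the most. Time passes only in rows, so rows that repeat a pose let the fingers close, or fill a call up. It gives the time, the measured TCP pose, the force, the opening and the grip force at its end, in the units of the state.
- observe(): the state, without advancing time (a new reading comes with each control period).
- snapshot(name): name is "scene" or "side" or "wrist"; returns (picture, depth): 480x640x3 uint8, red, green, blue; 480x640 float32, m along the optical axis (not along the pixel's ray), 0 where there is no reading.
- get_calibration(name): a dict with "fx", "fy", "cx", "cy" (pixels), "dist" ([k1, k2, p1, p2, k3] as OpenCV has them; the pictures are not rectified), "R" (3x3) and "t" (3): a world point X has camera coordinates R X + t. Camera axes: x right, y down, z forward; pixel columns grow to the right and rows downward; lengths in m; the calibration is good to about 2 mm. A picture is of the moment at which its call begins: read the wrist's pose just before it. get_calibration takes no time and is no camera call; for the wrist camera it gives the pose at the moment of the call.
- hand_in(): hands the job in; it is judged then, once.
The state is a dict: "t": time; "q": joint angles; "joint_vel": joint speeds; "joint_efforts": joint torques, N m; "tcp_pos": TCP position; "orientation": TCP orientation; "force": force on the tool from outside, world axes, zero at the start; "moment": the same for the moment, N m; "gripper_width": finger opening in m; "grasp_force": force on a finger pad.
Only numpy, scipy, OpenCV 4.12 (cv2) and the standard library are available. Lean on these libraries where they do the work, as an engineer would, in place of code of your own. Each camera call takes 0.05 s, during which the arm holds its last target. There are 200 camera calls.

## Working session

There is one attempt and no reset: what is moved stays moved. The work goes in short steps, Python scripts to look and compute and a tool call to move; the robot and the scene stay as the last step left them, time stands still between calls to the robot, and variables do not carry over. Pictures are saved under pics/ and viewed, at most 10 in all, crops included, and the job is handed in when it is done.

Besides the shell and the picture viewer there is one more tool, called after "Call:" by a JSON object that holds its "fn" and its "kwargs", one argument or row to a line. arm_command: Moves the arm, as the interface text tells. Its arguments: {"type":"object","properties":{"offset":{"type":"array"},"yaw":{"type":"array"},"hand":{"type":"number"}},"required":["offset","yaw"]}

```bash
mkdir -p pics; python3 - <<'E'
from plant import *
import cv2,numpy as np
for n in ["scene","side"]:
    p,d=snapshot(n); cv2.imwrite(f"pics/{n}0.png",p[:,:,::-1]); np.save(f"{n}0.npy",d); c=get_calibration(n); print(n,c)
s=observe(); print(s)
E
```

```text
scene {'fx': 599.6795168809505, 'fy': 599.6795168809505, 'cx': 323.2039704895444, 'cy': 245.43125689200883, 'dist': array([-0.07215179,  0.        ,  0.        ,  0.        ,  0.        ]), 'R': array([[-0.27315784,  0.96189687,  0.01179875],
       [ 0.74602711,  0.21956694, -0.62867631],
       [-0.60731239, -0.16292568, -0.77757757]]), 't': array([ 0.12231225, -0.38654547,  2.00583568])}
side {'fx': 438.19188671035533, 'fy': 438.19188671035533, 'cx': 318.8311733375359, 'cy': 236.70219148918514, 'dist': array([-0.08022179,  0.        ,  0.        ,  0.        ,  0.        ]), 'R': array([[ 0.94722191, -0.32053265,  0.00542846],
       [-0.21692684, -0.65333517, -0.72532468],
       [ 0.23603685,  0.68586586, -0.68838553]]), 't': array([-0.5491465 ,  0.1977876 ,  0.82334928])}
{'t': 0.1, 'q': array([-1.35903638,  0.46831289, -0.01158922,  1.60349585,  0.00602895,
        1.07143272, -0.05626186]), 'joint_vel': array([ 0.0015697 , -0.00092402,  0.00026293, -0.00161661,  0.00143882,
       -0.00034485,  0.00013382]), 'joint_efforts': array([ 6.31144594e-04, -5.21650815e+01, -1.25782218e-02, -2.44363850e+01,
       -5.67751913e-02,  1.40369331e-02,  6.98850795e-05]), 'tcp_pos': array([0.16376403, 0.62852631, 0.23273494]), 'orientation': array([-2.89348077e-05,  1.27048015e-01,  9.91896239e-01, -8.07116085e-04]), 'force': array([ 0.13551333, -0.36020274,  0.29704872]), 'moment': array([ 0.02328764, -0.0081465 , -0.00577005]), 'grasp_force': 0.0, 'gripper_width': 0.09181597987880351}
```

View pics/scene0.png

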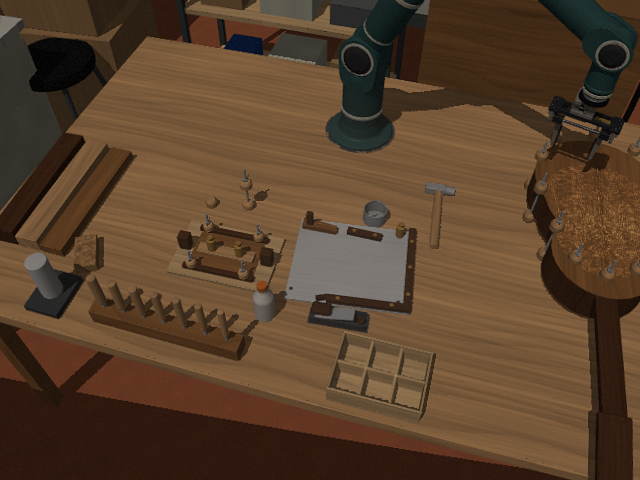

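View pics/side0.png

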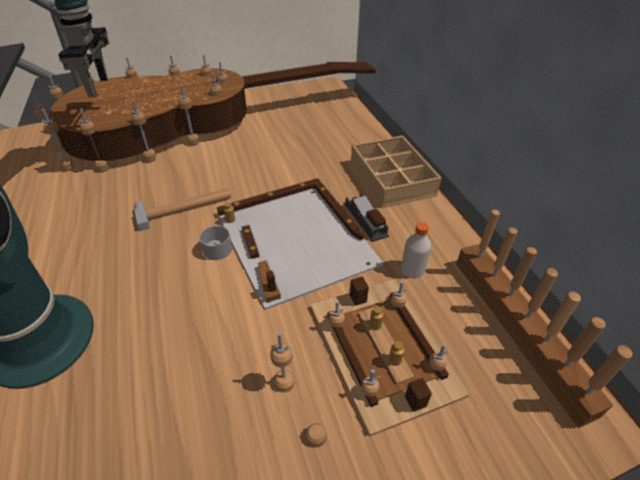

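The scene view shows the plate corners at about (302,217), (288,300), (411,311) and (413,228). The board is at about (170–286, 223–287), and its grips are at (185,240) and (267,257). In the side view, the wedge peg is at about (270,278), the grips are at (360,290) and (418,395), and the lip runs from (265,300) to (380,265). Next I'll rectify both views to top-down.

```bash
cat > h.py <<'E'
import numpy as np,cv2
from plant import *
def K(c): return np.array([[c["fx"],0,c["cx"]],[0,c["fy"],c["cy"]],[0,0,1.]])
def topdown(img,c,z,x0,x1,y0,y1,s):  # image: columns = -y..+y , rows = x descending upward ; s px per m
    ys=y0+np.arange(int((y1-y0)*s))/s; xs=x1-np.arange(int((x1-x0)*s))/s
    Y,X=np.meshgrid(ys,xs); P=np.stack([X,Y,np.full_like(X,z)],-1).reshape(-1,3)
    uv,_=cv2.projectPoints(P,cv2.Rodrigues(c["R"])[0],c["t"],K(c),c["dist"])
    m=uv.reshape(X.shape+(2,)).astype(np.float32)
    return cv2.remap(img,m[...,0],m[...,1],cv2.INTER_CUBIC)
def ray(c,uv,z):
    n=cv2.undistortPoints(np.array(uv,float).reshape(-1,1,2),K(c),c["dist"]).reshape(-1,2)
    d=np.c_[n,np.ones(len(n))]@c["R"]; o=-c["R"].T@c["t"]
    return o+d*((z-o[2])/d[:,2])[:,None]
E
python3 - <<'E'
from h import *
for n,uv in [("scene",[(302,217),(288,300),(411,311),(413,228),(170,271),(286,238),(185,240),(267,257)]),("side",[(265,300),(380,265),(270,278),(360,290),(418,395)])]:
    print(n,ray(get_calibration(n),uv,0.01).round(3).tolist())
img=cv2.imread("pics/side0.png")
t=topdown(img,get_calibration("side"),0.01,.3,.9,-.5,.3,1000)
for k in range(0,800,100): cv2.putText(t,f"{-.5+k/1000:.1f}",(k,10),0,.35,(0,0,255)); t[:,k]=(0,0,255)
for k in range(0,600,100): cv2.putText(t,f"{.9-k/1000:.1f}",(0,k+10),0,.35,(0,0,255)); t[k,:]=(0,0,255)
cv2.imwrite("pics/top1.png",t)
E
```

```text
scene [[0.436, -0.068, 0.01], [0.722, -0.018, 0.01], [0.666, 0.298, 0.01], [0.385, 0.251, 0.01], [0.723, -0.353, 0.01], [0.524, -0.088, 0.01], [0.612, -0.359, 0.01], [0.604, -0.117, 0.01]]
side [[0.447, -0.053, 0.01], [0.708, -0.038, 0.01], [0.471, 0.001, 0.01], [0.639, -0.09, 0.01], [0.645, -0.337, 0.01]]
```

View pics/top1.png

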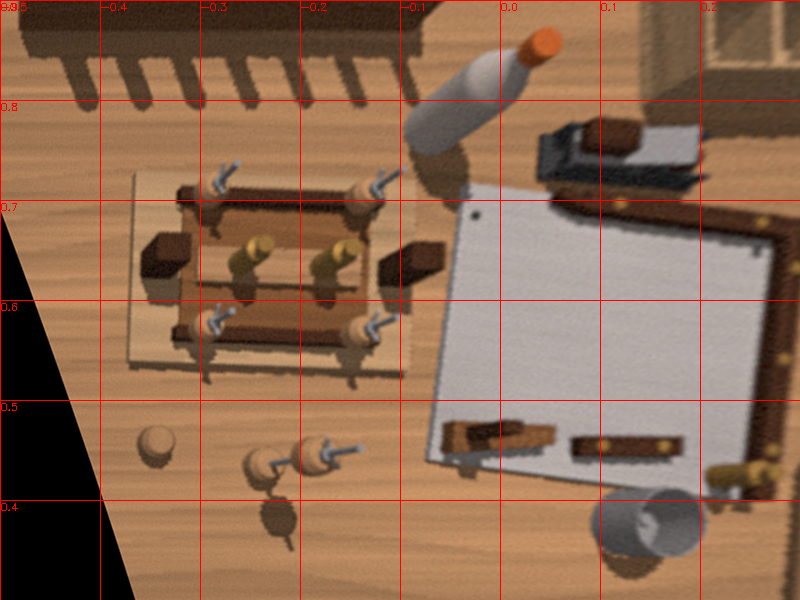

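The rectified side view is clear. The lip runs from about (x .44, y −.075) to (.717, −.037), so the plate yaw is about 7.8°. The board spans x .53–.725 and y −.37 to −.095, with a yaw of about 2°. The wedge is at y −.055 to .055, x≈.465. I'll move the arm over there now.

Call:
{"fn": "arm_command", "kwargs": {
  "offset": [
    [0, 0, -0.4],
    [-0.15, -0.1, -0.5],
    [-0.4, -0.3, -0.5],
    [-0.7, -0.6, -0.5],
    [-1, -0.88, -0.5],
    [-1, -0.88, -0.5],
    [-1, -0.88, -0.5],
    [-1, -0.88, -0.5]
  ],
  "yaw": [0, 0.04, 0.09, 0.14, 0.2, 0.25, 0.3, 0.33]
}}

```text
t: 1.1
tcp_pos: [0.3133, 0.4075, 0.3335]
orientation: [-0.0, 0.604, 0.797, -0.0]
force: [-0.2, 0.0, 0.1]
gripper_width: 0.0917
grasp_force: 0.0
```

```bash
cat >> h.py <<'E'
def plan(p,yaw):
    """p: world TCP target; yaw (deg): world direction of tool y. prints offset,yaw units"""
    from scipy.spatial.transform import Rotation as Ro
    s=observe(); w,x,y,z=s["orientation"]; R=Ro.from_quat([x,y,z,w]).as_matrix()
    cur=np.degrees(np.arctan2(R[1,1],R[0,1])); d=(yaw-cur+180)%360-180
    print("t",round(s["t"],2),"tcp",s["tcp_pos"].round(4),"yaw",cur.round(2),"F",s["force"].round(1),"w",round(s["gripper_width"],4),"gf",round(s["grasp_force"],1),"q",s["q"].round(2))
    print("  offset",(R.T@(np.array(p)-s["tcp_pos"])/.2).round(3),"yaw",round(-d/180,4),"tilt",np.degrees(np.arccos(-R[2,2])).round(2))
E
python3 - <<'E'
from h import *
plan([.58,-.07,.36],5); c=get_calibration("wrist"); print(c["R"],-c["R"].T@c["t"])
E
```

```text
t 1.1 tcp [0.3133 0.4075 0.3335] yaw 15.71 F [-0.2  0.   0.1] w 0.0917 gf 0.0 q [-1.18  0.14  0.23  1.82 -0.03  1.19 -0.67]
  offset [-2.659  0.637 -0.133] yaw 0.0595 tilt 0.02
[[ 9.62532287e-01  2.71165971e-01  7.83198918e-04]
 [ 2.59943360e-01 -9.23511099e-01  2.82057974e-01]
 [ 7.72078172e-02 -2.71286319e-01 -9.59397043e-01]] [0.29128876 0.48528911 0.48548227]
```

Call:
{"fn": "arm_command", "kwargs": {
  "offset": [
    [0.3, 0, 0],
    [0.6, 0.1, 0],
    [0.9, 0.2, 0],
    [1, 0.35, 0],
    [1, 0.5, 0],
    [1, 0.6, 0],
    [1, 0.64, 0],
    [1, 0.64, 0]
  ],
  "yaw": [0, 0, 0, 0, 0, 0, 0, 0]
}}

```text
t: 2.1
tcp_pos: [0.3809, 0.6356, 0.3331]
orientation: [0.0, 0.602, 0.798, -0.0]
force: [-0.2, 0.1, 0.9]
gripper_width: 0.0918
grasp_force: 0.0
```

```bash
python3 - <<'E'
from h import *
plan([.58,-.0,.38],5)
E
```

```text
t 2.1 tcp [0.3809 0.6356 0.3331] yaw 15.97 F [-0.2  0.1  0.9] w 0.0918 gf 0.0 q [-1.2   0.57  0.2   1.23 -0.11  1.35 -0.72]
  offset [-3.329  0.082 -0.233] yaw 0.061 tilt 0.05
```

Call:
{"fn": "arm_command", "kwargs": {
  "offset": [
    [-0.3, 0, 0],
    [-0.6, 0, -0.1],
    [-0.9, 0, -0.2],
    [-1, 0, -0.2],
    [-1, 0, -0.2],
    [-1, 0, -0.2],
    [-1, 0, -0.2],
    [-1, 0, -0.2]
  ],
  "yaw": [0, 0.02, 0.04, 0.06, 0.06, 0.06, 0.06, 0.06]
}}

```text
t: 3.1
tcp_pos: [0.4353, 0.4447, 0.3728]
orientation: [0.0, 0.674, 0.739, -0.001]
force: [-0.0, 0.2, 0.3]
gripper_width: 0.0919
grasp_force: 0.0
```

Call:
{"fn": "arm_command", "kwargs": {
  "offset": [
    [-0.3, 0, 0],
    [-0.6, 0, 0],
    [-0.9, 0, 0],
    [-1, 0, 0],
    [-1, 0, 0],
    [-1, 0, 0],
    [-1, 0, 0],
    [-1, 0, 0]
  ],
  "yaw": [0, 0, 0, 0, 0, 0, 0, 0]
}}

```text
t: 4.1
tcp_pos: [0.4539, 0.2455, 0.3732]
orientation: [0.0, 0.674, 0.739, -0.0]
force: [0.5, 0.3, 1.0]
gripper_width: 0.092
grasp_force: 0.0
```

```bash
python3 - <<'E'
from h import *
plan([.58,-.0,.38],5)
E
```

```text
t 4.1 tcp [0.4539 0.2455 0.3732] yaw 5.3 F [0.5 0.3 1. ] w 0.092 gf 0.0 q [-0.89  0.11  0.36  1.77 -0.04  1.27 -0.42]
  offset [-1.28   0.514 -0.033] yaw 0.0017 tilt 0.04
```

Call:
{"fn": "arm_command", "kwargs": {
  "offset": [
    [-0.3, 0.15, 0],
    [-0.6, 0.3, 0],
    [-0.9, 0.45, 0],
    [-1, 0.5, 0],
    [-1, 0.5, 0],
    [-1, 0.5, 0],
    [-1, 0.5, 0],
    [-1, 0.5, 0]
  ],
  "yaw": [0, 0, 0, 0, 0, 0, 0, 0]
}}

```text
t: 5.1
tcp_pos: [0.5716, 0.0556, 0.3737]
orientation: [-0.0, 0.673, 0.739, 0.0]
force: [-0.3, -0.4, 0.2]
gripper_width: 0.0925
grasp_force: 0.0
```

```bash
python3 - <<'E'
from h import *
plan([.58,-.0,.38],5)
c=get_calibration("wrist"); p,d=snapshot("wrist"); img=np.ascontiguousarray(p[:,:,::-1]); cv2.imwrite("pics/w1.png",img)
t=topdown(img,c,0.008,.4,.8,-.42,.18,1333)
for k in range(0,60,5): u=int(k/100*1333); t[:,u]=(0,0,255); cv2.putText(t,f"{-.42+k/100:.2f}",(u,10),0,.35,(0,0,255))
for k in range(0,40,5): u=int(k/100*1333); t[u,:]=(0,0,255); cv2.putText(t,f"{.8-k/100:.2f}",(0,u+10),0,.35,(0,0,255))
cv2.imwrite("pics/w1t.png",t)
E
```

```text
t 5.1 tcp [0.5716 0.0556 0.3737] yaw 5.33 F [-0.3 -0.4  0.2] w 0.0925 gf 0.0 q [-0.59  0.24  0.53  1.64 -0.12  1.3   0.06]
  offset [-0.281  0.016 -0.032] yaw 0.0018 tilt 0.03
```

View pics/w1t.png

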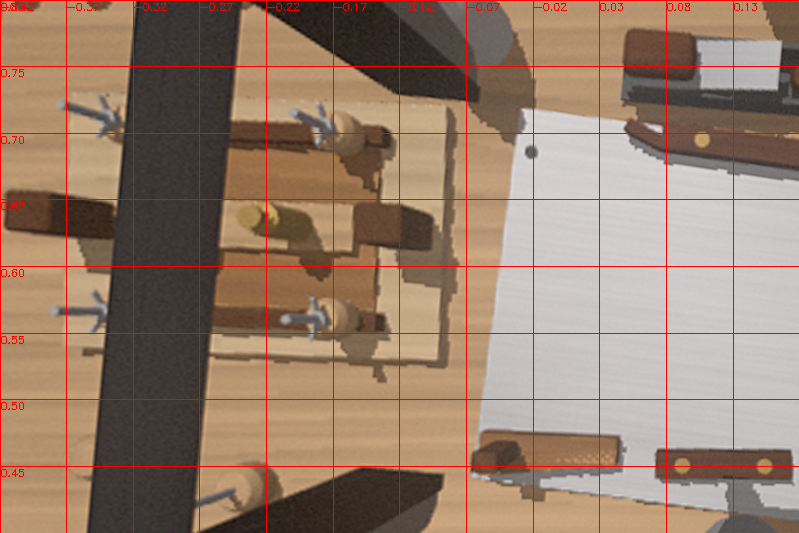

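The rectified wrist view gives these positions (x, y in m):
- **Lip:** corners at px (524,109) and (472,476), so the lip midpoint is (.581,−.046) and the plate yaw is about 8°.
- **Board:** its nose edge is at px (447,105)–(440,365), so the nose is at (.624,−.085) with a yaw of about 1.8°.
- **Lead grip:** (.624,−.108).

I'll go to the lead grip next.

```bash
python3 - <<'E'
from h import *
plan([.624,-.108,.17],1.8)
E
```

```text
t 5.15 tcp [0.5716 0.0552 0.3737] yaw 5.29 F [-0.6 -0.3 -0.6] w 0.0922 gf 0.0 q [-0.59  0.24  0.53  1.64 -0.12  1.3   0.06]
  offset [-0.837  0.185  1.018] yaw 0.0194 tilt 0.02
```

Call:
{"fn": "arm_command", "kwargs": {
  "offset": [
    [-0.25, 0.05, 0.2],
    [-0.5, 0.12, 0.4],
    [-0.7, 0.18, 0.6],
    [-0.837, 0.185, 0.8],
    [-0.837, 0.185, 0.95],
    [-0.837, 0.185, 1.0],
    [-0.837, 0.185, 1.0],
    [-0.837, 0.185, 1.0]
  ],
  "yaw": [0, 0.01, 0.0194, 0.0194, 0.0194, 0.0194, 0.0194, 0.0194]
}}

```text
t: 6.15
tcp_pos: [0.6249, -0.1086, 0.1752]
orientation: [0.001, 0.696, 0.718, 0.001]
force: [0.4, -0.3, 0.9]
gripper_width: 0.0918
grasp_force: 0.0
```

```bash
python3 - <<'E'
from h import *
plan([.624,-.108,.047],1.8)
c=get_calibration("wrist"); p,d=snapshot("wrist"); img=np.ascontiguousarray(p[:,:,::-1]); cv2.imwrite("pics/w2.png",img)
E
```

```text
t 6.15 tcp [ 0.6249 -0.1086  0.1752] yaw 1.77 F [ 0.4 -0.3  0.9] w 0.0918 gf 0.0 q [-0.27  0.54  0.54  1.72 -0.33  0.97  0.42]
  offset [ 0.003 -0.006  0.641] yaw -0.0002 tilt 0.15
```

View pics/w2.png

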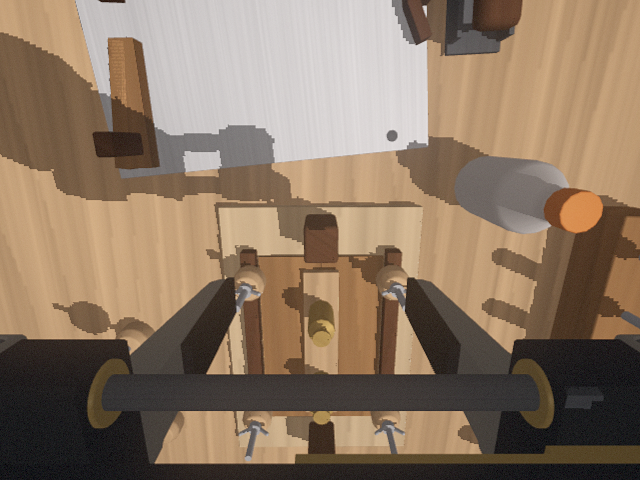

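The wrist view shows the grip at (320,240), centred between the fingertips at (235,285) and (410,285). The nose edge is at row ~206, and the lip runs from (120,177) to (428,147).

```bash
python3 - <<'E'
from h import *
c=get_calibration("wrist")
print(ray(c,[(218,206),(421,207)],.012).round(4).tolist(), ray(c,[(120,177),(428,147)],.008).round(4).tolist())
for z in (.062,.012): print(z,ray(c,[(306,217),(335,217),(304,260),(338,260)],z).round(4).tolist())
# wedge bottom-right edge (top face z=.024)
print(ray(c,[(158,166),(142,40),(108,40),(120,169)],.024).round(4).tolist())
print("bottle",ray(c,[(458,190),(485,160),(480,220)],.02).round(3).tolist())
E
```

```text
[[0.53, -0.0889, 0.012], [0.7181, -0.0841, 0.012]] [[0.4408, -0.0655, 0.008], [0.7194, -0.0304, 0.008]]
0.062 [[0.6132, -0.0859, 0.062], [0.636, -0.0852, 0.062], [0.6123, -0.1217, 0.062], [0.64, -0.1209, 0.062]]
0.012 [[0.6116, -0.0968, 0.012], [0.6387, -0.096, 0.012], [0.6105, -0.1394, 0.012], [0.6435, -0.1384, 0.012]]
[[0.4838, -0.0532, 0.024], [0.481, 0.0432, 0.024], [0.4545, 0.0424, 0.024], [0.4508, -0.0568, 0.024]]
bottle [[0.747, -0.066, 0.02], [0.767, -0.04, 0.02], [0.771, -0.093, 0.02]]
```

Call:
{"fn": "arm_command", "kwargs": {
  "offset": [
    [0, 0, 0.2],
    [0, 0, 0.4],
    [0, 0, 0.55],
    [0, 0, 0.641],
    [0, 0, 0.641],
    [0, 0, 0.641],
    [0, 0, 0.641],
    [0, 0, 0.641]
  ],
  "yaw": [0, 0, 0, 0, 0, 0, 0, 0]
}}

```text
t: 7.2
tcp_pos: [0.6245, -0.1091, 0.0463]
orientation: [0.001, 0.696, 0.718, 0.001]
force: [-0.1, -0.5, 0.4]
gripper_width: 0.0922
grasp_force: 0.0
```

Call:
{"fn": "arm_command", "kwargs": {
  "offset": [
    [0, 0, 0],
    [0, 0, 0],
    [0, 0, 0],
    [0, 0, 0],
    [0, 0, 0],
    [0, 0, 0],
    [0, 0, 0],
    [0, 0, 0]
  ],
  "yaw": [0, 0, 0, 0, 0, 0, 0, 0],
  "hand": -1
}}

```text
t: 8.2
tcp_pos: [0.6243, -0.109, 0.0454]
orientation: [0.0, 0.696, 0.718, 0.0]
force: [2.0, -0.6, -1.5]
gripper_width: 0.0278
grasp_force: 30.0
```

```bash
python3 - <<'E'
from h import *
plan([.62,-.07,.061],4)
E
```

```text
t 8.2 tcp [ 0.6243 -0.109   0.0454] yaw 1.76 F [ 2.  -0.6 -1.5] w 0.0278 gf 30.0 q [-0.21  0.71  0.46  1.78 -0.43  0.75  0.5 ]
  offset [ 0.196 -0.015 -0.078] yaw -0.0124 tilt 0.04
```

Call:
{"fn": "arm_command", "kwargs": {
  "offset": [
    [0, 0, -0.01],
    [0, 0, -0.02],
    [0.005, 0, -0.03],
    [0.015, 0, -0.04],
    [0.03, 0, -0.05],
    [0.05, -0.003, -0.06],
    [0.07, -0.006, -0.07],
    [0.09, -0.01, -0.075]
  ],
  "yaw": [0, 0, 0, 0, -0.002, -0.004, -0.006, -0.008]
}}

```text
t: 9.2
tcp_pos: [0.6213, -0.0907, 0.0605]
orientation: [-0.0, 0.687, 0.726, 0.0]
force: [0.2, -0.7, -6.8]
gripper_width: 0.028
grasp_force: 30.0
```

```bash
python3 - <<'E'
from h import *
plan([.617,-.06,.061],4.5)
E
```

```text
t 9.2 tcp [ 0.6213 -0.0907  0.0605] yaw 3.18 F [ 0.2 -0.7 -6.8] w 0.028 gf 30.0 q [-0.24  0.68  0.46  1.79 -0.42  0.77  0.49]
  offset [ 0.155 -0.013 -0.002] yaw -0.0073 tilt 0.01
```

```bash
cat >> h.py <<'E'
PSI=7.6; C=np.array([.5585,.1163])
def W(px,py):
    a=np.radians(PSI); return C+np.array([[np.cos(a),-np.sin(a)],[np.sin(a),np.cos(a)]])@[px,py]
def Pl(x,y):
    a=np.radians(PSI); return np.array([[np.cos(a),np.sin(a)],[-np.sin(a),np.cos(a)]])@(np.array([x,y])-C)
def pp(px,py,z,yaw):
    print("plate G",Pl(*observe()["tcp_pos"][:2]).round(4)); plan([*W(px,py),z],yaw)
E
python3 - <<'E'
from h import *
pp(.024,-.125,.061,6.5)
E
```

```text
plate G [ 0.0349 -0.2135]
t 9.2 tcp [ 0.6213 -0.0907  0.0605] yaw 3.18 F [ 0.2 -0.7 -6.8] w 0.028 gf 30.0 q [-0.24  0.68  0.46  1.79 -0.42  0.77  0.49]
  offset [ 0.437 -0.088 -0.002] yaw -0.0184 tilt 0.01
```

Call:
{"fn": "arm_command", "kwargs": {
  "offset": [
    [0.03, -0.006, 0],
    [0.075, -0.015, 0],
    [0.13, -0.027, 0],
    [0.19, -0.04, 0],
    [0.25, -0.052, 0],
    [0.31, -0.063, 0],
    [0.37, -0.075, 0],
    [0.43, -0.088, 0]
  ],
  "yaw": [-0.001, -0.002, -0.005, -0.007, -0.01, -0.013, -0.016, -0.0184]
}}

```text
t: 10.2
tcp_pos: [0.5989, -0.0054, 0.0604]
orientation: [0.0, 0.666, 0.746, 0.0]
force: [0.9, -1.1, -6.1]
gripper_width: 0.0275
grasp_force: 30.0
```

```bash
python3 - <<'E'
from h import *
pp(.022,-.03,.061,7.6)
c=get_calibration("wrist"); p,d=snapshot("wrist"); img=np.ascontiguousarray(p[:,:,::-1]); cv2.imwrite("pics/w3.png",img)
E
```

```text
plate G [ 0.024 -0.126]
t 10.2 tcp [ 0.5989 -0.0054  0.0604] yaw 6.49 F [ 0.9 -1.1 -6.1] w 0.0275 gf 30.0 q [-0.38  0.64  0.45  1.87 -0.4   0.73  0.41]
  offset [ 0.48  -0.019 -0.003] yaw -0.0061 tilt 0.01
```

View pics/w3.png

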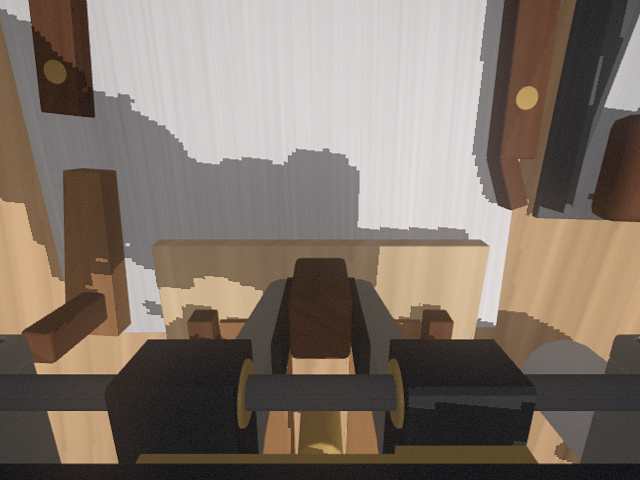

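Board's nose is over the lip: its right front corner is at (488,243) and left at (153,243). The fence starts at about (500,160), the cleat end is at (65,115), and the wedge is at (95,250). I'll zoom in on the fence for lateral alignment.

```bash
python3 - <<'E'
from h import *
i=cv2.imread("pics/w3.png")[0:260,440:560]; j=cv2.imread("pics/w3.png")[0:260,20:170]
cv2.imwrite("pics/w3c.png",np.hstack([cv2.resize(i,None,fx=2.9,fy=2.3,interpolation=2),cv2.resize(j,None,fx=2.9,fy=2.3,interpolation=2)]))
c=get_calibration("wrist"); 
print(ray(c,[(153,243),(488,243)],.027).round(4).tolist())
E
```

```text
[[0.502, 0.0116, 0.027], [0.689, 0.0334, 0.027]]
```

View pics/w3c.png

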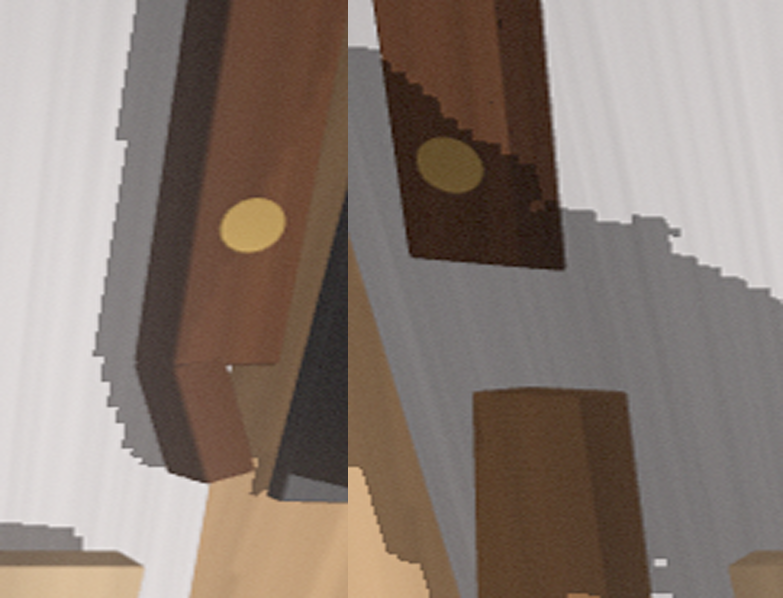

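In the zoom, the fence's inner face base runs from (487,156.5) to (504,0). The cleat's inner base runs from (95,116.5) to (87,0), and the base of the wedge's straight face from (116,171) to (125,260).

```bash
python3 - <<'E'
from h import *
c=get_calibration("wrist"); 
def r(n,uv,z):
    q=ray(c,uv,z)[:,:2]; print(n,q.round(4).tolist(),"plate",[Pl(*a).round(4).tolist() for a in q],"dir deg",np.degrees(np.arctan2(-(q[1]-q[0])[0],(q[1]-q[0])[1])).round(2))
r("fence base",[(486.9,156.5),(503.8,0)],.008); r("fence top",[(500.7,157.4),(517.9,0)],.024)
r("cleat base",[(94.8,116.5),(86.6,0)],.008)
r("wedge base",[(124.8,260),(116.2,171)],.008)
r("board nose",[(153,243),(488,243)],.027)
E
```

```text
fence base [[0.6855, 0.0797], [0.6746, 0.1571]] plate [[0.1211, -0.053], [0.1204, 0.0251]] dir deg 8.05
fence top [[0.6854, 0.0799], [0.6745, 0.1516]] plate [[0.1209, -0.0528], [0.1196, 0.0197]] dir deg 8.62
cleat base [[0.4622, 0.0756], [0.4618, 0.1323]] plate [[-0.1008, -0.0276], [-0.0938, 0.0286]] dir deg 0.47
wedge base [[0.4753, -0.0084], [0.4727, 0.0467]] plate [[-0.0989, -0.1126], [-0.0943, -0.0577]] dir deg 2.78
board nose [[0.502, 0.0116], [0.689, 0.0334]] plate [[-0.0698, -0.0963], [0.1184, -0.0994]] dir deg -83.36
```

```bash
python3 - <<'E'
import numpy as np
a=np.radians(8.0);R=np.array([[np.cos(a),-np.sin(a)],[np.sin(a),np.cos(a)]])
C=np.mean([np.array(q)-R@[.12,y] for q,y in (((.6855,.0797),-.054),((.6746,.1571),.0242))],0); print(C)
s=open('h.py').read().replace("PSI=7.6; C=np.array([.5585,.1163])",f"PSI=8.0; C=np.array([{C[0]:.4f},{C[1]:.4f}])"); open('h.py','w').write(s)
E
python3 -c "
from h import *
pp(.0215,-.03,.061,8.0)"
```

```text
[0.55914415 0.11645422]
plate G [ 0.0224 -0.1238]
t 10.25 tcp [ 0.5985 -0.003   0.0603] yaw 6.63 F [-1.6  2.1 -6.1] w 0.0278 gf 30.0 q [-0.39  0.64  0.45  1.87 -0.4   0.73  0.41]
  offset [ 0.469 -0.016 -0.003] yaw -0.0076 tilt 0.11
```

Call:
{"fn": "arm_command", "kwargs": {
  "offset": [
    [0.03, -0.002, 0],
    [0.08, -0.004, 0],
    [0.14, -0.006, 0],
    [0.205, -0.008, 0],
    [0.27, -0.01, 0],
    [0.335, -0.012, 0],
    [0.4, -0.014, 0],
    [0.46, -0.016, 0]
  ],
  "yaw": [-0.001, -0.002, -0.003, -0.004, -0.005, -0.006, -0.007, -0.008]
}}

```text
t: 11.25
tcp_pos: [0.5861, 0.0853, 0.0609]
orientation: [0.001, 0.657, 0.754, 0.0]
force: [0.8, -1.5, -1.7]
gripper_width: 0.0281
grasp_force: 30.0
```

```bash
python3 -c "
from h import *
pp(.0215,.065,.0555,8.0)"
```

```text
plate G [ 0.0223 -0.0347]
t 11.25 tcp [0.5861 0.0853 0.0609] yaw 7.92 F [ 0.8 -1.5 -1.7] w 0.0281 gf 30.0 q [-0.54  0.63  0.45  1.88 -0.4   0.71  0.27]
  offset [ 0.498 -0.005  0.027] yaw -0.0004 tilt 0.08
```

Call:
{"fn": "arm_command", "kwargs": {
  "offset": [
    [0.03, 0, 0.003],
    [0.08, 0, 0.006],
    [0.14, 0, 0.01],
    [0.205, -0.001, 0.014],
    [0.27, -0.002, 0.018],
    [0.335, -0.003, 0.022],
    [0.4, -0.004, 0.025],
    [0.46, -0.005, 0.027]
  ],
  "yaw": [0, 0, 0, 0, 0, 0, 0, 0]
}}

```text
t: 12.25
tcp_pos: [0.5715, 0.1769, 0.0548]
orientation: [-0.0, 0.657, 0.754, -0.0]
force: [0.6, -2.3, -1.6]
gripper_width: 0.0281
grasp_force: 30.0
```

```bash
python3 -c "
from h import *
pp(.0215,.105,.0535,8.0)
for n in ('wrist','side'):
    p,d=snapshot(n); cv2.imwrite(f'pics/{n}4.png',p[:,:,::-1])
c=get_calibration('side'); t=topdown(cv2.imread('pics/side4.png'),c,.02,.4,.8,-.22,.33,1200)
w=cv2.imread('pics/wrist4.png'); w=cv2.resize(w,(660,495))
cv2.imwrite('pics/m4.png',cv2.resize(np.vstack([t,w]),None,fx=.6,fy=.6,interpolation=3))
"
```

```text
plate G [0.0207 0.058 ]
t 12.25 tcp [0.5715 0.1769 0.0548] yaw 7.92 F [ 0.6 -2.3 -1.6] w 0.0281 gf 30.0 q [-0.69  0.65  0.44  1.87 -0.4   0.71  0.12]
  offset [0.235 0.004 0.006] yaw -0.0005 tilt 0.02
```

View pics/m4.png

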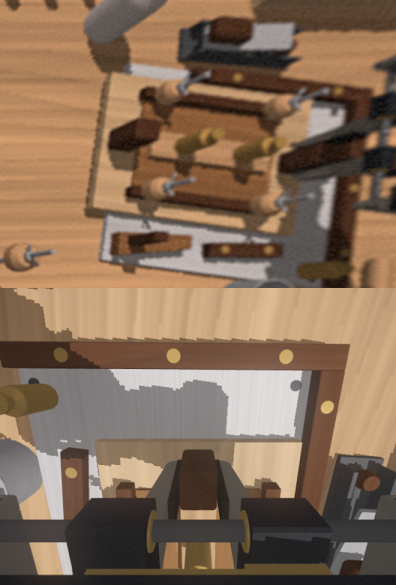

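The wedge, both weights and all the other items are undisturbed. In the composite, the nose edge runs from (97,441) to (302,439), and the base of the end stop is at about row 370.

```bash
python3 -c "
from h import *
c=get_calibration('wrist'); f=lambda u,v:(u/.61875,(v-288)/.6/495*480)
for z,l in ((.0215,[f(97,441),f(302,439)]),(.008,[f(120,369),f(300,371)])):
    q=ray(c,l,z)[:,:2]; print([Pl(*a).round(4).tolist() for a in q])
"
```

```text
[[-0.0717, 0.0831], [0.1148, 0.0852]]
[[-0.0491, 0.146], [0.1112, 0.1445]]
```

Call:
{"fn": "arm_command", "kwargs": {
  "offset": [
    [0.02, 0, 0],
    [0.05, 0.001, 0],
    [0.09, 0.003, 0.001],
    [0.13, 0.004, 0.002],
    [0.17, 0.006, 0.003],
    [0.205, 0.008, 0.005],
    [0.23, 0.008, 0.006],
    [0.245, 0.008, 0.007]
  ],
  "yaw": [0, 0, 0, 0, 0, 0, 0, 0]
}}

```text
t: 13.35
tcp_pos: [0.5668, 0.2248, 0.0536]
orientation: [0.0, 0.657, 0.754, -0.0]
force: [1.8, -1.5, -2.7]
gripper_width: 0.0279
grasp_force: 30.0
```

```bash
python3 -c "
from h import *
pp(.0235,.119,.0534,8.0)
"
```

```text
plate G [0.0227 0.1061]
t 13.35 tcp [0.5668 0.2248 0.0536] yaw 7.92 F [ 1.8 -1.5 -2.7] w 0.0279 gf 30.0 q [-0.76  0.66  0.44  1.84 -0.41  0.73  0.05]
  offset [0.064 0.004 0.001] yaw -0.0005 tilt 0.01
```

Call:
{"fn": "arm_command", "kwargs": {
  "offset": [
    [0.008, 0.001, 0],
    [0.018, 0.002, 0],
    [0.028, 0.003, 0],
    [0.038, 0.004, 0],
    [0.046, 0.004, 0],
    [0.051, 0.004, 0],
    [0.054, 0.004, 0],
    [0.055, 0.004, 0]
  ],
  "yaw": [0, 0, 0, 0, 0, 0, 0, 0]
}}

```text
t: 14.35
tcp_pos: [0.5661, 0.2355, 0.0536]
orientation: [0.0, 0.657, 0.754, 0.0]
force: [0.1, -2.0, -2.3]
gripper_width: 0.0277
grasp_force: 30.0
```

Call:
{"fn": "arm_command", "kwargs": {
  "offset": [
    [0.001, 0, 0],
    [0.002, 0, 0],
    [0.003, 0, 0],
    [0.004, 0, 0],
    [0.005, 0, 0],
    [0.006, 0, 0],
    [0.007, 0, 0],
    [0.008, 0, 0]
  ],
  "yaw": [0, 0, 0, 0, 0, 0, 0, 0]
}}

```text
t: 15.35
tcp_pos: [0.5659, 0.2371, 0.0536]
orientation: [0.0, 0.657, 0.754, 0.0]
force: [0.5, -2.3, -1.6]
gripper_width: 0.0276
grasp_force: 30.0
```

Call:
{"fn": "arm_command", "kwargs": {
  "offset": [
    [0.001, 0, 0],
    [0.002, 0, 0],
    [0.003, 0, 0],
    [0.004, 0, 0],
    [0.005, 0, 0],
    [0.006, 0, 0],
    [0.007, 0, 0],
    [0.008, 0, 0]
  ],
  "yaw": [0, 0, 0, 0, 0, 0, 0, 0]
}}

```text
t: 16.35
tcp_pos: [0.5656, 0.2387, 0.0536]
orientation: [0.0, 0.657, 0.754, 0.0]
force: [0.9, -2.3, -1.6]
gripper_width: 0.0278
grasp_force: 30.0
```

Call:
{"fn": "arm_command", "kwargs": {
  "offset": [
    [0.001, 0, 0],
    [0.002, 0, 0],
    [0.003, 0, 0],
    [0.004, 0, 0],
    [0.005, 0, 0],
    [0.006, 0, 0],
    [0.007, 0, 0],
    [0.008, 0, 0]
  ],
  "yaw": [0, 0, 0, 0, 0, 0, 0, 0]
}}

```text
t: 17.35
tcp_pos: [0.5657, 0.2394, 0.0536]
orientation: [0.0, 0.657, 0.754, -0.0]
force: [1.0, -6.1, -0.3]
gripper_width: 0.0278
grasp_force: 30.0
```

Contact with the end stop. Now I'll ease the board toward the fence.

Call:
{"fn": "arm_command", "kwargs": {
  "offset": [
    [0, 0.001, 0],
    [0, 0.002, 0],
    [0, 0.003, 0],
    [0, 0.004, 0],
    [0, 0.005, 0],
    [0, 0.006, 0],
    [0, 0.007, 0],
    [0, 0.008, 0]
  ],
  "yaw": [0, 0, 0, 0, 0, 0, 0, 0]
}}

```text
t: 18.35
tcp_pos: [0.5664, 0.2399, 0.0536]
orientation: [-0.0, 0.657, 0.754, -0.001]
force: [-2.3, -5.1, 0.9]
gripper_width: 0.028
grasp_force: 30.0
```

```bash
python3 -c "
from h import *
pp(.0255,.119,.0534,8.0)
"
```

```text
plate G [0.0244 0.1212]
t 18.35 tcp [0.5664 0.2399 0.0536] yaw 7.79 F [-2.3 -5.1  0.9] w 0.028 gf 30.0 q [-0.78  0.67  0.44  1.83 -0.41  0.74  0.02]
  offset [-0.011  0.005  0.001] yaw -0.0012 tilt 0.08
```

Call:
{"fn": "arm_command", "kwargs": {
  "offset": [
    [0, 0.001, 0],
    [0, 0.002, 0],
    [0, 0.003, 0],
    [0, 0.004, 0],
    [0, 0.005, 0],
    [0, 0.006, 0],
    [0, 0.007, 0],
    [0, 0.008, 0]
  ],
  "yaw": [0, 0, 0, 0, 0, 0, 0, 0]
}}

```text
t: 19.35
tcp_pos: [0.5676, 0.2401, 0.0536]
orientation: [-0.001, 0.657, 0.754, -0.001]
force: [-3.3, -4.8, 2.6]
gripper_width: 0.0278
grasp_force: 30.0
```

```bash
python3 -c "
from h import *
pp(.0255,.119,.0534,8.0)
p,d=snapshot('wrist'); cv2.imwrite('pics/wrist5.png',p[:,:,::-1]); w=p[:,:,::-1]
p,d=snapshot('side'); t=topdown(np.ascontiguousarray(p[:,:,::-1]),get_calibration('side'),.02,.42,.75,-.12,.3,1500)
w=cv2.resize(np.ascontiguousarray(w[60:330,40:600]),(630,304))
cv2.imwrite('pics/m5.png',cv2.resize(np.vstack([t,w]),None,fx=.75,fy=.75,interpolation=3)); print(t.shape)
"
```

```text
plate G [0.0257 0.1213]
t 19.35 tcp [0.5676 0.2401 0.0536] yaw 7.79 F [-3.3 -4.8  2.6] w 0.0278 gf 30.0 q [-0.78  0.67  0.44  1.82 -0.41  0.74  0.02]
  offset [-0.011 -0.001  0.001] yaw -0.0012 tilt 0.12
(495, 630, 3)
```

View pics/m5.png

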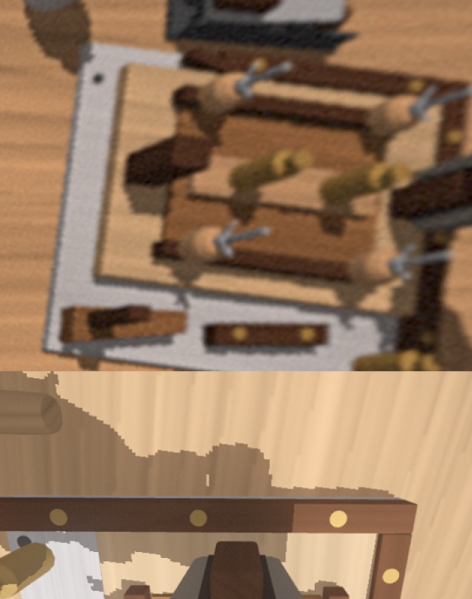

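The picture shows the board flush with the end stop and both weights upright. It should be near the fence, so I'll push a little further.

Call:
{"fn": "arm_command", "kwargs": {
  "offset": [
    [0, 0.001, 0],
    [0, 0.002, 0],
    [0, 0.003, 0],
    [0, 0.004, 0],
    [0, 0.005, 0],
    [0, 0.006, 0],
    [0, 0.007, 0],
    [0, 0.008, 0]
  ],
  "yaw": [0, 0, 0, 0, 0, 0, 0, 0]
}}

```text
t: 20.45
tcp_pos: [0.5678, 0.2402, 0.0536]
orientation: [-0.002, 0.657, 0.754, -0.002]
force: [-8.8, -6.3, 6.2]
gripper_width: 0.0277
grasp_force: 30.1
```

Call:
{"fn": "arm_command", "kwargs": {
  "offset": [
    [0, 0.001, 0],
    [0, 0.002, 0],
    [0, 0.003, 0],
    [0, 0.004, 0],
    [0, 0.005, 0],
    [0, 0.005, 0],
    [0, 0.005, 0],
    [0, 0.005, 0]
  ],
  "yaw": [0, 0, 0, 0, 0, 0, 0, 0]
}}

```text
t: 21.45
tcp_pos: [0.5678, 0.2402, 0.0536]
orientation: [-0.002, 0.657, 0.754, -0.003]
force: [-11.2, -6.6, 8.7]
gripper_width: 0.0279
grasp_force: 30.1
```

Call:
{"fn": "arm_command", "kwargs": {
  "offset": [
    [0, -0.008, 0],
    [0, -0.008, 0],
    [0, -0.008, 0],
    [0, -0.008, 0],
    [0, -0.008, 0],
    [0, -0.008, 0],
    [0, -0.008, 0],
    [0, -0.008, 0]
  ],
  "yaw": [0, 0, 0, 0, 0, 0, 0, 0],
  "hand": 1
}}

```text
t: 22.45
tcp_pos: [0.5696, 0.2409, 0.0536]
orientation: [0.0, 0.657, 0.754, 0.0]
force: [0.9, -0.6, 0.5]
gripper_width: 0.092
grasp_force: 0.0
```

```bash
python3 -c "
from h import *
plan([.464,-.034,.2],-87.8)
"
```

```text
t 22.45 tcp [0.5696 0.2409 0.0536] yaw 7.9 F [ 0.9 -0.6  0.5] w 0.092 gf 0.0 q [-0.78  0.67  0.44  1.82 -0.41  0.74  0.02]
  offset [-1.289 -0.712 -0.732] yaw 0.5316 tilt 0.01
```

Lift first, then move and turn.

Call:
{"fn": "arm_command", "kwargs": {
  "offset": [
    [0, 0, -0.2],
    [0, 0, -0.45],
    [0, 0, -0.7],
    [-0.15, -0.1, -0.85],
    [-0.4, -0.3, -0.85],
    [-0.65, -0.5, -0.85],
    [-0.9, -0.7, -0.85],
    [-1, -0.71, -0.85]
  ],
  "yaw": [0, 0, 0, 0.05, 0.1, 0.15, 0.2, 0.25]
}}

```text
t: 23.45
tcp_pos: [0.454, 0.0208, 0.2236]
orientation: [-0.001, 0.897, 0.442, 0.0]
force: [0.8, 0.4, 0.1]
gripper_width: 0.0919
grasp_force: 0.0
```

```bash
python3 -c "
from h import *
plan([.464,-.034,.2],-87.8)
"
```

```text
t 23.45 tcp [0.454  0.0208 0.2236] yaw -37.58 F [0.8 0.4 0.1] w 0.0919 gf 0.0 q [-0.87  0.17  0.85  2.11 -0.16  0.92 -0.59]
  offset [-0.187  0.207  0.117] yaw 0.279 tilt 0.17
```

Call:
{"fn": "arm_command", "kwargs": {
  "offset": [
    [-0.1, 0.1, 0],
    [-0.187, 0.207, 0],
    [-0.187, 0.207, 0],
    [-0.187, 0.207, 0],
    [-0.187, 0.207, 0],
    [-0.187, 0.207, 0],
    [-0.187, 0.207, 0],
    [-0.187, 0.207, 0]
  ],
  "yaw": [0.05, 0.1, 0.15, 0.2, 0.25, 0.279, 0.279, 0.279]
}}

```text
t: 24.45
tcp_pos: [0.4668, -0.0315, 0.2236]
orientation: [-0.0, 1.0, 0.024, 0.0]
force: [-0.5, -0.4, 0.2]
gripper_width: 0.0921
grasp_force: 0.0
```

```bash
python3 -c "
from h import *
plan([.464,-.034,.053],-87.8)
c=get_calibration('wrist'); print(-c['R'].T@c['t'])
p,d=snapshot('wrist'); w=np.ascontiguousarray(p[:,:,::-1]); cv2.imwrite('pics/w6.png',w)
"
```

```text
t 24.45 tcp [ 0.4668 -0.0315  0.2236] yaw -87.23 F [-0.5 -0.4  0.2] w 0.0921 gf 0.0 q [-0.9   0.24  1.05  2.09 -0.26  0.94 -1.24]
  offset [-0.015  0.012  0.853] yaw 0.0032 tilt 0.02
[ 0.54583839 -0.02654282  0.37561366]
```

View pics/w6.png

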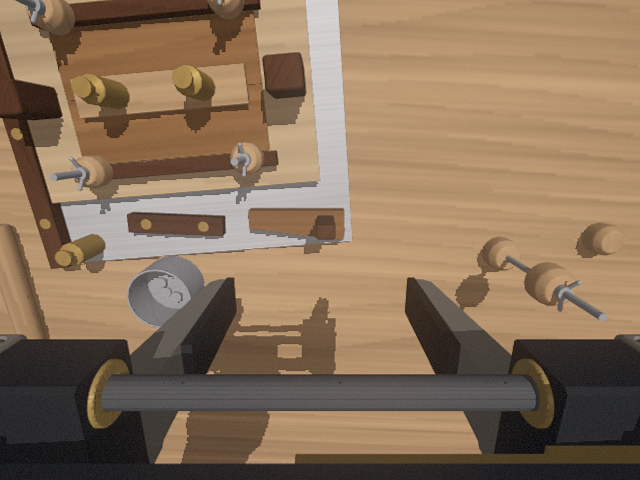

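Everything is in place. The peg's top is at (325,227), the wedge's straight edge runs from (249,208) to (344,209), the board's near edge from (63,203) to (318,183), and the cleat's edge from (133,213) to (224,215).

```bash
python3 -c "
from h import *
c=get_calibration('wrist')
def r(n,uv,z):
    q=ray(c,uv,z)[:,:2]; print(n,q.round(4).tolist(),[Pl(*a).round(4).tolist() for a in q])
r('peg top',[(325,219),(326,228),(318,228),(335,228)],.068)
r('peg base',[(317,238),(334,238)],.024)
r('wedge',[(249,208),(344,209),(250,231),(343,237)],.024)
r('board',[(63,203),(318,184)],.020)
r('cleat',[(128,213),(223,214)],.022)
"
```

```text
peg top [[0.4779, -0.0343], [0.4695, -0.0356], [0.4691, -0.0283], [0.4699, -0.0439]] [[-0.1014, -0.138], [-0.1099, -0.1382], [-0.1092, -0.1309], [-0.1107, -0.1464]]
peg base [[0.4472, -0.028], [0.4481, -0.046]] [[-0.1309, -0.1275], [-0.1326, -0.1455]]
wedge [[0.476, 0.0438], [0.4797, -0.0545], [0.4514, 0.043], [0.4496, -0.0555]] [[-0.0924, -0.0604], [-0.1024, -0.1583], [-0.1169, -0.0578], [-0.1323, -0.155]]
board [[0.4711, 0.2382], [0.5036, -0.0264]] [[-0.0702, 0.1328], [-0.0748, -0.1338]]
cleat [[0.4642, 0.1706], [0.4679, 0.0714]] [[-0.0865, 0.0667], [-0.0966, -0.032]]
```

```bash
python3 -c "
from h import *
plan([.467,-.036,.053],-87.8)
"
```

```text
t 24.5 tcp [ 0.4668 -0.0315  0.2236] yaw -87.25 F [-0.4 -0.6 -0.4] w 0.0918 gf 0.0 q [-0.9   0.24  1.04  2.09 -0.26  0.94 -1.24]
  offset [-0.     0.023  0.853] yaw 0.003 tilt 0.02
```

Call:
{"fn": "arm_command", "kwargs": {
  "offset": [
    [0, 0.01, 0.2],
    [0, 0.023, 0.4],
    [0, 0.023, 0.6],
    [0, 0.023, 0.75],
    [0, 0.023, 0.82],
    [0, 0.023, 0.853],
    [0, 0.023, 0.853],
    [0, 0.023, 0.853]
  ],
  "yaw": [0, 0.003, 0.003, 0.003, 0.003, 0.003, 0.003, 0.003]
}}

```text
t: 25.5
tcp_pos: [0.4678, -0.0361, 0.0538]
orientation: [-0.0, 1.0, 0.019, 0.001]
force: [0.3, -0.4, -0.1]
gripper_width: 0.0922
grasp_force: 0.0
```

Call:
{"fn": "arm_command", "kwargs": {
  "offset": [
    [0, 0, 0],
    [0, 0, 0],
    [0, 0, 0],
    [0, 0, 0],
    [0, 0, 0],
    [0, 0, 0],
    [0, 0, 0],
    [0, 0, 0]
  ],
  "yaw": [0, 0, 0, 0, 0, 0, 0, 0],
  "hand": -1
}}

```text
t: 26.5
tcp_pos: [0.4671, -0.0362, 0.053]
orientation: [0.0, 1.0, 0.019, 0.0]
force: [0.1, -0.4, 0.1]
gripper_width: 0.0175
grasp_force: 30.0
```

```bash
python3 -c "
from h import *
pp(-.088,-.139,.053,-82)
"
```

```text
plate G [-0.1124 -0.1384]
t 26.5 tcp [ 0.4671 -0.0362  0.053 ] yaw -87.86 F [ 0.1 -0.4  0.1] w 0.0175 gf 30.0 q [-0.59  0.56  0.74  2.19 -0.67  0.62 -0.9 ]
  offset [ 0.122 -0.009 -0.   ] yaw -0.0326 tilt 0.0
```

Call:
{"fn": "arm_command", "kwargs": {
  "offset": [
    [0.015, 0, 0],
    [0.03, 0, 0],
    [0.05, -0.002, 0],
    [0.07, -0.004, 0],
    [0.09, -0.006, 0],
    [0.105, -0.008, 0],
    [0.117, -0.009, 0],
    [0.117, -0.009, 0]
  ],
  "yaw": [-0.005, -0.01, -0.015, -0.02, -0.025, -0.03, -0.0326, -0.0326]
}}

```text
t: 27.5
tcp_pos: [0.4906, -0.0334, 0.053]
orientation: [0.0, 0.998, 0.07, 0.0]
force: [-0.3, -0.4, 0.1]
gripper_width: 0.0177
grasp_force: 30.0
```

```bash
python3 -c "
from h import *
pp(-.0875,-.06,.053,-82)
"
```

```text
plate G [-0.0887 -0.139 ]
t 27.5 tcp [ 0.4906 -0.0334  0.053 ] yaw -81.99 F [-0.3 -0.4  0.1] w 0.0177 gf 30.0 q [-0.57  0.58  0.71  2.14 -0.64  0.64 -0.83]
  offset [ 0.006 -0.395 -0.   ] yaw 0.0001 tilt 0.01
```

Call:
{"fn": "arm_command", "kwargs": {
  "offset": [
    [0, -0.02, 0],
    [0, -0.05, 0],
    [0, -0.08, 0],
    [0, -0.11, 0],
    [0, -0.14, 0],
    [0, -0.17, 0],
    [0, -0.2, 0],
    [0, -0.22, 0]
  ],
  "yaw": [0, 0, 0, 0, 0, 0, 0, 0]
}}

```text
t: 28.5
tcp_pos: [0.4843, 0.0106, 0.053]
orientation: [-0.0, 0.998, 0.07, 0.0]
force: [0.1, -0.2, -0.6]
gripper_width: 0.0178
grasp_force: 30.0
```

Call:
{"fn": "arm_command", "kwargs": {
  "offset": [
    [0, -0.01, 0],
    [0, -0.02, 0],
    [0, -0.03, 0],
    [0, -0.04, 0],
    [0, -0.05, 0],
    [0, -0.06, 0],
    [0, -0.07, 0],
    [0, -0.075, 0]
  ],
  "yaw": [0, 0, 0, 0, 0, 0, 0, 0]
}}

```text
t: 29.5
tcp_pos: [0.4831, 0.0248, 0.0533]
orientation: [0.0, 0.998, 0.07, 0.001]
force: [5.7, -1.3, -0.9]
gripper_width: 0.0179
grasp_force: 30.0
```

```bash
python3 -c "
from h import *
pp(-.0875,-.06,.053,-82)
"
```

```text
plate G [-0.088  -0.0802]
t 29.5 tcp [0.4831 0.0248 0.0533] yaw -82.02 F [ 5.7 -1.3 -0.9] w 0.0179 gf 30.0 q [-0.7   0.57  0.72  2.16 -0.65  0.63 -0.95]
  offset [ 0.002 -0.101  0.001] yaw -0.0001 tilt 0.12
```

Call:
{"fn": "arm_command", "kwargs": {
  "offset": [
    [0.004, 0, 0],
    [0.008, 0, 0],
    [0.012, -0.005, 0],
    [0.012, -0.01, 0],
    [0.012, -0.015, 0],
    [0.012, -0.02, 0],
    [0.012, -0.025, 0],
    [0.012, -0.03, 0]
  ],
  "yaw": [0, 0, 0, 0, 0, 0, 0, 0]
}}

```text
t: 30.5
tcp_pos: [0.4838, 0.0314, 0.053]
orientation: [-0.0, 0.998, 0.07, 0.0]
force: [3.3, -1.3, 1.8]
gripper_width: 0.0177
grasp_force: 30.0
```

```bash
python3 -c "
from h import *
pp(-.0825,-.05,.053,-82)
"
```

```text
plate G [-0.0865 -0.0738]
t 30.5 tcp [0.4838 0.0314 0.053 ] yaw -81.99 F [ 3.3 -1.3  1.8] w 0.0177 gf 30.0 q [-0.71  0.58  0.72  2.16 -0.65  0.63 -0.96]
  offset [ 0.02  -0.119 -0.   ] yaw 0.0 tilt 0.01
```

Call:
{"fn": "arm_command", "kwargs": {
  "offset": [
    [0.006, 0, 0],
    [0.008, -0.008, 0],
    [0.01, -0.016, 0],
    [0.012, -0.024, 0],
    [0.013, -0.032, 0],
    [0.014, -0.04, 0],
    [0.015, -0.048, 0],
    [0.016, -0.055, 0]
  ],
  "yaw": [0, 0, 0, 0, 0, 0, 0, 0]
}}

```text
t: 31.5
tcp_pos: [0.4852, 0.0427, 0.053]
orientation: [-0.0, 0.998, 0.07, -0.0]
force: [-0.3, -1.9, 4.7]
gripper_width: 0.0179
grasp_force: 30.0
```

```bash
python3 -c "
from h import *
pp(-.0825,-.05,.053,-82)
"
```

```text
plate G [-0.0834 -0.0628]
t 31.5 tcp [0.4852 0.0427 0.053 ] yaw -81.99 F [-0.3 -1.9  4.7] w 0.0179 gf 30.0 q [-0.73  0.58  0.72  2.15 -0.65  0.64 -0.98]
  offset [ 0.005 -0.064 -0.   ] yaw 0.0001 tilt 0.01
```

Call:
{"fn": "arm_command", "kwargs": {
  "offset": [
    [0, -0.005, 0],
    [0.001, -0.01, 0],
    [0.001, -0.015, 0],
    [0.002, -0.02, 0],
    [0.002, -0.025, 0],
    [0.003, -0.03, 0],
    [0.003, -0.035, 0],
    [0.003, -0.04, 0]
  ],
  "yaw": [0, 0, 0, 0, 0, 0, 0, 0]
}}

```text
t: 32.5
tcp_pos: [0.4848, 0.0507, 0.053]
orientation: [-0.0, 0.998, 0.07, 0.0]
force: [0.4, -1.1, 3.5]
gripper_width: 0.0179
grasp_force: 30.0
```

```bash
python3 -c "
from h import *
pp(-.0825,-.05,.053,-82)
"
```

```text
plate G [-0.0827 -0.0549]
t 32.5 tcp [0.4848 0.0507 0.053 ] yaw -82.0 F [ 0.4 -1.1  3.5] w 0.0179 gf 30.0 q [-0.75  0.58  0.72  2.15 -0.65  0.64 -1.  ]
  offset [ 0.001 -0.024 -0.   ] yaw 0.0 tilt 0.0
```

Call:
{"fn": "arm_command", "kwargs": {
  "offset": [
    [0, -0.005, 0],
    [0, -0.01, 0],
    [0, -0.015, 0],
    [0, -0.02, 0],
    [0, -0.025, 0],
    [0, -0.03, 0],
    [0, -0.035, 0],
    [0, -0.04, 0]
  ],
  "yaw": [0, 0, 0, 0, 0, 0, 0, 0]
}}

```text
t: 33.5
tcp_pos: [0.4839, 0.0586, 0.053]
orientation: [0.0, 0.998, 0.07, 0.0]
force: [0.9, -0.4, 1.1]
gripper_width: 0.018
grasp_force: 30.0
```

Call:
{"fn": "arm_command", "kwargs": {
  "offset": [
    [0, -0.005, 0],
    [0, -0.01, 0],
    [0, -0.015, 0],
    [0, -0.02, 0],
    [0, -0.025, 0],
    [0, -0.03, 0],
    [0, -0.035, 0],
    [0, -0.04, 0]
  ],
  "yaw": [0, 0, 0, 0, 0, 0, 0, 0]
}}

```text
t: 34.5
tcp_pos: [0.4831, 0.0664, 0.0531]
orientation: [0.0, 0.998, 0.07, 0.001]
force: [4.4, -0.7, -0.9]
gripper_width: 0.0177
grasp_force: 30.0
```

Call:
{"fn": "arm_command", "kwargs": {
  "offset": [
    [0.002, -0.003, 0],
    [0.004, -0.006, 0],
    [0.005, -0.01, 0],
    [0.005, -0.013, 0],
    [0.005, -0.016, 0],
    [0.005, -0.02, 0],
    [0.005, -0.022, 0],
    [0.005, -0.025, 0]
  ],
  "yaw": [0, 0, 0, 0, 0, 0, 0, 0]
}}

```text
t: 35.5
tcp_pos: [0.4831, 0.0715, 0.053]
orientation: [0.0, 0.998, 0.07, 0.0]
force: [4.4, -0.8, -0.0]
gripper_width: 0.018
grasp_force: 30.0
```

```bash
python3 -c "
from h import *
pp(-.0825,-.03,.053,-82)
"
```

```text
plate G [-0.0816 -0.034 ]
t 35.5 tcp [0.4831 0.0715 0.053 ] yaw -82.0 F [ 4.4 -0.8 -0. ] w 0.018 gf 30.0 q [-0.79  0.58  0.72  2.15 -0.65  0.64 -1.04]
  offset [-0.005 -0.02   0.   ] yaw -0.0 tilt 0.02
```

Call:
{"fn": "arm_command", "kwargs": {
  "offset": [
    [0.002, -0.001, 0],
    [0.004, -0.002, 0],
    [0.006, -0.004, 0],
    [0.008, -0.006, 0],
    [0.009, -0.009, 0],
    [0.01, -0.012, 0],
    [0.01, -0.015, 0],
    [0.01, -0.018, 0]
  ],
  "yaw": [0, 0, 0, 0, 0, 0, 0, 0]
}}

```text
t: 36.5
tcp_pos: [0.483, 0.074, 0.053]
orientation: [0.0, 0.998, 0.069, -0.001]
force: [-1.3, -5.8, 7.0]
gripper_width: 0.0178
grasp_force: 30.0
```

```bash
python3 -c "
from h import *
pp(-.0825,-.03,.053,-82)
"
```

```text
plate G [-0.0812 -0.0315]
t 36.5 tcp [0.483 0.074 0.053] yaw -82.06 F [-1.3 -5.8  7. ] w 0.0178 gf 30.0 q [-0.8   0.58  0.72  2.15 -0.65  0.64 -1.05]
  offset [-0.006 -0.008 -0.   ] yaw -0.0004 tilt 0.15
```

Call:
{"fn": "arm_command", "kwargs": {
  "offset": [
    [0, -0.001, 0],
    [0, -0.002, 0],
    [0, -0.003, 0],
    [0, -0.004, 0],
    [0, -0.005, 0],
    [0, -0.006, 0],
    [0, -0.007, 0],
    [0, -0.008, 0]
  ],
  "yaw": [0, 0, 0, 0, 0, 0, 0, 0]
}}

```text
t: 37.5
tcp_pos: [0.483, 0.0742, 0.053]
orientation: [0.001, 0.998, 0.069, -0.001]
force: [-1.0, -9.0, 7.3]
gripper_width: 0.018
grasp_force: 30.0
```

Call:
{"fn": "arm_command", "kwargs": {
  "offset": [
    [0, -0.001, 0],
    [0, -0.002, 0],
    [0, -0.003, 0],
    [0, -0.004, 0],
    [0, -0.005, 0],
    [0, -0.006, 0],
    [0, -0.006, 0],
    [0, -0.006, 0]
  ],
  "yaw": [0, 0, 0, 0, 0, 0, 0, 0]
}}

```text
t: 38.5
tcp_pos: [0.483, 0.0743, 0.053]
orientation: [0.002, 0.998, 0.068, -0.001]
force: [-0.4, -12.4, 8.0]
gripper_width: 0.0179
grasp_force: 30.0
```

```bash
python3 -c "
from h import *
pp(-.0825,-.03,.053,-82)
"
```

```text
plate G [-0.0812 -0.0312]
t 38.5 tcp [0.483  0.0743 0.053 ] yaw -82.16 F [ -0.4 -12.4   8. ] w 0.0179 gf 30.0 q [-0.8   0.58  0.72  2.15 -0.65  0.64 -1.06]
  offset [-0.006 -0.006  0.   ] yaw -0.0009 tilt 0.23
```

Tight at 12 N along y. Releasing.

Call:
{"fn": "arm_command", "kwargs": {
  "offset": [
    [0, 0, 0],
    [0, 0, 0],
    [0, 0, 0],
    [0, 0, 0],
    [0, 0, 0],
    [0, 0, 0],
    [0, 0, 0],
    [0, 0, 0]
  ],
  "yaw": [0, 0, 0, 0, 0, 0, 0, 0],
  "hand": 1
}}

```text
t: 39.5
tcp_pos: [0.484, 0.0781, 0.053]
orientation: [-0.0, 0.998, 0.07, 0.0]
force: [-0.4, -0.5, 0.5]
gripper_width: 0.0918
grasp_force: 0.0
```

Call:
{"fn": "arm_command", "kwargs": {
  "offset": [
    [0, 0, -0.05],
    [0, 0, -0.15],
    [0, 0, -0.3],
    [0, 0, -0.5],
    [0, 0, -0.7],
    [0, 0, -0.9],
    [0, 0, -0.9],
    [0, 0, -0.9]
  ],
  "yaw": [0, 0, 0, 0, 0, 0, 0, 0]
}}

```text
t: 40.5
tcp_pos: [0.4834, 0.0784, 0.2327]
orientation: [-0.0, 0.998, 0.07, -0.0]
force: [-0.4, -0.6, 0.5]
gripper_width: 0.092
grasp_force: 0.0
```

```bash
python3 -c "
from h import *
pp(0,0,.25,-82)
c=get_calibration('wrist'); p,d=snapshot('wrist'); cv2.imwrite('pics/w7.png',p[:,:,::-1])
t=topdown(np.ascontiguousarray(p[:,:,::-1]),c,.02,.4,.75,-.1,.3,2000)
# sharp edges: depth-based heights along plate-frame strips
n=cv2.undistortPoints(np.indices((480,640))[::-1].reshape(2,-1).T.astype(float).reshape(-1,1,2),K(c),c['dist']).reshape(-1,2)
Xc=np.c_[n,np.ones(len(n))]*d.reshape(-1,1); X=(Xc-c['t'])@c['R']; ok=d.ravel()>0; X=X[ok]
a=np.radians(PSI); XY=(X[:,:2]-C)@np.array([[np.cos(a),-np.sin(a)],[np.sin(a),np.cos(a)]])
for y0 in (-.1,-.06,.085,.11):
    m=abs(XY[:,1]-y0)<.004; 
    print(y0,[(round(b,3),round(float(np.median(X[m&(abs(XY[:,0]-b)<.0006),2])),4)) for b in np.arange(-.078,-.062,.0015) if (m&(abs(XY[:,0]-b)<.0006)).any()])
for s in (-1,1):  # weights: top points
    w=XY+0; m=(X[:,2]>.07)&(X[:,2]<.09)&(abs(XY[:,0]-.025)<.02)&(abs(XY[:,1]-(.005+s*.04))<.025); print('weight',s,m.sum(),XY[m].mean(0).round(4) if m.any() else None,X[m,2].max() if m.any() else None)
"
```

```text
plate G [-0.0803 -0.0272]
t 40.5 tcp [0.4834 0.0784 0.2327] yaw -81.97 F [-0.4 -0.6  0.5] w 0.092 gf 0.0 q [-1.09  0.28  1.02  2.03 -0.29  0.98 -1.35]
  offset [ 0.401 -0.136 -0.087] yaw 0.0001 tilt 0.05
-0.1 [(np.float64(-0.078), 0.0089), (np.float64(-0.076), 0.0089), (np.float64(-0.075), 0.0084), (np.float64(-0.074), 0.0086), (np.float64(-0.07), 0.0202), (np.float64(-0.069), 0.021), (np.float64(-0.067), 0.0204), (np.float64(-0.066), 0.0212), (np.float64(-0.064), 0.0209), (np.float64(-0.063), 0.0205)]
-0.06 [(np.float64(-0.078), 0.0086), (np.float64(-0.076), 0.0092), (np.float64(-0.075), 0.0084), (np.float64(-0.074), 0.0089), (np.float64(-0.07), 0.0202), (np.float64(-0.069), 0.0203), (np.float64(-0.067), 0.0205), (np.float64(-0.066), 0.0207), (np.float64(-0.064), 0.3278), (np.float64(-0.063), 0.3297)]
0.085 [(np.float64(-0.078), 0.0085), (np.float64(-0.076), 0.0093), (np.float64(-0.075), 0.0091), (np.float64(-0.074), 0.0087), (np.float64(-0.072), 0.0082), (np.float64(-0.069), 0.0207), (np.float64(-0.067), 0.0205), (np.float64(-0.066), 0.0204), (np.float64(-0.064), 0.0212), (np.float64(-0.063), 0.0204)]
0.11 [(np.float64(-0.078), 0.009), (np.float64(-0.076), 0.0087), (np.float64(-0.075), 0.0087), (np.float64(-0.074), 0.0087), (np.float64(-0.072), 0.0082), (np.float64(-0.069), 0.02), (np.float64(-0.067), 0.0203), (np.float64(-0.066), 0.0212), (np.float64(-0.064), 0.0204), (np.float64(-0.063), 0.0209)]
weight -1 609 [ 0.0238 -0.0366] 0.08474584506200249
weight 1 606 [0.0246 0.0417] 0.08472306353704136
```

```bash
python3 -c "
from h import *
for cam in ('wrist','side'):
    c=get_calibration(cam); p,d=snapshot(cam)
    n=cv2.undistortPoints(np.indices((480,640))[::-1].reshape(2,-1).T.astype(float).reshape(-1,1,2),K(c),c['dist']).reshape(-1,2)
    X=(np.c_[n,np.ones(len(n))]*d.reshape(-1,1)-c['t'])@c['R']; a=np.radians(PSI); XY=(X[:,:2]-C)@np.array([[np.cos(a),-np.sin(a)],[np.sin(a),np.cos(a)]])
    for x0 in (-.04,0.06,.1):
        m=abs(XY[:,0]-x0)<.006; t=m&(X[:,2]>.018)&(X[:,2]<.023)
        f=lambda l,h:[(round(float(b),4),round(float(np.median(X[m&(abs(XY[:,1]-b)<.0008),2])),3)) for b in np.arange(l,h,.0016) if (m&(abs(XY[:,1]-b)<.0008)).any()]
        print(cam,x0,'tail',f(-.141,-.129),'nose',f(.136,.149))
print(observe()['t'])
"
```

```text
wrist -0.04 tail [(-0.141, 0.009), (-0.1394, 0.009), (-0.1362, 0.021), (-0.1346, 0.021), (-0.133, 0.021), (-0.1314, 0.021), (-0.1298, 0.021)] nose [(0.136, 0.021), (0.1376, 0.021), (0.1392, 0.021), (0.1408, 0.021), (0.1424, 0.02), (0.144, 0.023), (0.1456, 0.024), (0.1472, 0.025), (0.1488, 0.024)]
wrist 0.06 tail [(-0.141, 0.009), (-0.1362, 0.02), (-0.1346, 0.021), (-0.133, 0.021), (-0.1314, 0.021), (-0.1298, 0.021)] nose [(0.136, 0.021), (0.1376, 0.021), (0.1392, 0.021), (0.1408, 0.021), (0.1424, 0.021), (0.144, 0.024), (0.1456, 0.025), (0.1472, 0.025), (0.1488, 0.025)]
wrist 0.1 tail [(-0.141, 0.01), (-0.1394, 0.012), (-0.1378, 0.02), (-0.1362, 0.021), (-0.1346, 0.021), (-0.133, 0.021), (-0.1314, 0.021), (-0.1298, 0.021)] nose [(0.136, 0.021), (0.1376, 0.021), (0.1392, 0.021), (0.1408, 0.021), (0.1424, 0.022), (0.144, 0.025), (0.1456, 0.025), (0.1472, 0.025), (0.1488, 0.025)]
side -0.04 tail [(-0.141, 0.008), (-0.1394, 0.012), (-0.1378, 0.014), (-0.1362, 0.017), (-0.1346, 0.019), (-0.133, 0.02), (-0.1314, 0.02), (-0.1298, 0.02)] nose [(0.136, 0.022), (0.1392, 0.022), (0.1408, 0.02), (0.1424, 0.024), (0.144, 0.022), (0.1456, 0.024), (0.1472, 0.025), (0.1488, 0.023)]
side 0.06 tail [(-0.141, 0.009), (-0.1394, 0.016), (-0.1378, 0.012), (-0.1362, 0.02), (-0.1346, 0.02), (-0.133, 0.021), (-0.1314, 0.021), (-0.1298, 0.021)] nose [(0.136, 0.019), (0.1376, 0.022), (0.1392, 0.02), (0.1408, 0.021), (0.1424, 0.021), (0.144, 0.023), (0.1456, 0.024), (0.1472, 0.023), (0.1488, 0.025)]
side 0.1 tail [(-0.141, 0.01), (-0.1394, 0.013), (-0.1378, 0.019), (-0.1362, 0.02), (-0.1346, 0.02), (-0.133, 0.02), (-0.1314, 0.022), (-0.1298, 0.02)] nose [(0.136, 0.021), (0.1376, 0.019), (0.1392, 0.022), (0.1408, 0.02), (0.1424, 0.022), (0.144, 0.025), (0.1472, 0.025), (0.1488, 0.024)]
40.65
```

No gap at the stop, and the board is square and flat. Handing in.

```bash
python3 -c "
from plant import *
print(hand_in())"
```

```text
the job is handed in; nothing more can be done
None
```

I handed the job in at about 41 s. The board is flat, square and against the end stop and side fence, the wedge is tight at about 12 N and released, and both weights were upright at the last check; the hand-in call gave no verdict.

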